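# Hang the lower plaque of a two-part wall piece

## Robot

A 6-joint arm with a two-finger parallel gripper is mounted at the origin on a cart in front of the work surface, level with it; the furniture and walls round the work are solid. World frame = base frame: x ahead of the robot, y to its left, z up, the work surface at z = 0. Lengths are in m, angles in rad, forces in N, time in s.
With the tool pointing down it reaches from about 0.35 to 0.85 m from the base axis. Payload 8.1 kg.
Tool frame: the origin (TCP) lies where the fingers leave the gripper's body, on its centre line; the fingertips stand 84 mm ahead of it and the grasp point (between the pads) lies 65 mm ahead of it; z points along the fingers, y is the line along which they close (so a half turn about z gives the same grasp; the last joint's range is limited). The gripper opens to 93 mm and grips with 3 to 60 N. Pads are 15 mm wide; open, the fingers measure 128 mm over their backs; the gripper's body (75 mm by 188 mm) begins 65 mm behind the grasp point.
Start: joints at [1.095, 0.13, 1.488, -0, 1.523, -0.085], TCP at [0.229, 0.555, 0.303] pointing down, gripper open.
Joint ranges: [-2.96, 2.96], [-0.89, 2.26], [0.02, 2.5], [-1.34, 4.48], [0, 2.73], [-2.66, 2.66]. Speed limits (rad/s): [2.39, 2.39, 2.79, 3.14, 3.14, 3.14].

## Interface

Orientations are given as a rotation vector (axis times angle).
In Python, from plant import robot gives the robot as it stands.
- The arm moves only by the shell command python3 -m jog 'ROWS' [FORCE]. ROWS is text: rows parted by semicolons, each of 5 numbers parted by spaces: the opening, from 0 (shut) to 1 (fully open), then the shift along the tool's x, y, z in m, then the turn about the tool's z in degrees. A call has 1 to 10 rows; each row shifts and turns the commanded pose from where the row before left it, along the tool's axes as they then stand; what a row does not reach is not made up. A row lasts 1/12 s, in which the tool goes at most 41.7 mm and 7.16 degrees, less where a joint would pass 70% of its speed; a pose out of reach is approached as far as the arm can. A call with a gripper value outside its range is refused whole. The fingers move at their own pace and stop on an object; FORCE is the grip in N (left out, the last holds). Time passes only in rows, so rows that do not move let the fingers close. It gives the time, the measured TCP pose, the force, the opening and the grip force at its end, in the units of the state.
- robot.read_state(): the state, without advancing time (a new reading comes with each control period).
- robot.read_camera(name): name is "scene" or "top"; returns a dict with "color" (400x640x3 uint8, red, green, blue), "intrinsics" (3x3 intrinsics, pixels), "k1" (the pictures are not rectified: a ray, as slopes to the right and down, at radius r is drawn at 1 + k1 r^2 times it, then the intrinsics apply), "pose" (4x4, takes a point from camera to world coordinates). Camera axes: x right, y down, z forward; pixel columns grow to the right and rows downward; lengths in m; the calibration is good to about 2 mm. A picture is of the moment at which its call begins. There is no depth.
- robot.close_job(): hands the job in; it is judged then, once.
The state is a dict: "t": time; "q": joint angles; "dq": joint speeds; "joint_torque": joint torques, N m; "tool_pos": TCP position; "orientation": TCP orientation; "force": force on the tool from outside, world axes, zero at the start; "wrist_torque": the same for the moment, N m; "opening": finger opening in m; "gripper_force": force on a finger pad.
Only numpy, scipy, OpenCV 4.12 (cv2) and the standard library are available. Lean on these libraries where they do the work, as an engineer would, in place of code of your own. Each camera call takes 0.05 s, during which the arm holds its last target. There are 200 camera calls.

## Task

Finish the hanging clay piece: lift the plaque with the strap hook out of the crate by its hook, stand it in the slotted wooden rest and let go, then take it again by its side edge and hang its hook on the bar of the wire loop under the plaque that already hangs on the stand. Leave it hanging freely and at rest, with the upper plaque still on its peg, and do not knock the water tub, the clay bowl or the glaze jar about.

Things in the scene. Friction and masses are not known exactly. Their poses are not given: they have to be found in the camera images.
- lower_centre (a point): Centre of the lower plaque: loose terracotta slab 140 wide (x) x 16 thick (y) x 90 mm high (z), 0.2 kg, with a steel strap hook above its top edge. This point is 45 mm above its underside. x along its width, y its normal, z up. It starts upright in the crate; only its hook and top 4 mm stand above the crate walls.
- lower_hook (a point): Seat of the hook, where the bar's axis lies when hung: 80 mm above lower_centre, same axes. Strip 16 mm wide (x), 4 thick: straight shank on the -y side, gable over the middle (top 10 mm above the seat), short tip on the +y side ending 13 mm below the seat. 24 mm wide outside, 16 inside along y; the mouth opens down, next to the tip. The shank runs down to the plaque's -y face.
- rest: Fixed wooden rest, 60 long (x) x 110 wide (y) x 41 mm high, with one slot along x through the middle: floor 6 mm above the table, 21 mm wide, mouth flared. Origin under its centre on the table, z up. The plaque stands in it on its underside and overhangs by 40 mm at each x end, where its side edge can be pinched.
- crate: Fixed plywood crate, 170 (x) x 96 (y) x 92 mm high, floor 6 mm, two compartments along x. Origin under its centre on the table. The lower plaque stands in the one centred at y = -24 mm (36 mm wide); a smaller plaque without a hook is fixed in the other.
- upper_bar (a point): Middle of the bar of the wire loop under the upper plaque (loose, 76 wide x, 14 thick y, 70 mm high, 0.2 kg, hangs on the peg, can swing). 6 mm bar along x, 160 mm above the table, between legs at x = +-27 mm; opening (passed along y) 48 mm wide, 47 mm from bar axis up to the plaque. z up, y the plaque's normal; axes parallel to the stand's.
- upper_eye (a point): Eye of the upper plaque: the point on the axis of the peg it hangs on, 135 mm above upper_bar.
- stand: Fixed stand. Origin on the table straight below the hanging place. Post 18 mm thick, 307 mm high at y = +130 mm on a foot (x +-85, y 80 to 200, 14 mm high). From it a peg runs along -y at height 295 mm to y = -30 mm, its end turned up to 317 mm. Free side, from which to thread the hook (tip first, moving along +y): -y.
- stand_peg (a point): Point on the stand's peg axis where the upper plaque's eye hangs, 295 mm above the table.
- water_tub: Bystander: grey plastic water tub, 76 mm wide, 58 mm high, loose; origin under it.
- pinch_bowl: Bystander: grey clay bowl, 130 mm wide, 59 mm high, loose; origin under it.
- moss_jar: Bystander: glaze jar with green lid, 56 mm wide, 68 mm high, loose; origin under it.
There are look-alikes about, which are no part of the job. Leave any green or turquoise look-alike of the rest alone.

How it is judged:
On the way:
1. the lower plaque stands upright in the slot of the rest and is let go (x of lower_centre in the frame of rest between -0.03 and 0.03 m and y of lower_centre in the frame of rest between -0.01 and 0.01 m and height (world z) of lower_centre below 0.058 m and angle between lower_centre's own z axis and vertical below 0.2 rad and contact force between lower and the fingers below 0.1 N), for 0.2 s.
At the end, for the whole second after the job is handed in: Lower plaque hangs freely by its hook on the bar of the upper loop (bar within 7 mm across, -9 to +6 mm in height and 22 mm along of the hook seat), upright within 0.3 rad, let go, slower than 6 cm/s, over 60 mm high at its centre; upper eye within 30 mm of its place on the peg (x of upper_bar in the frame of lower_hook between -0.022 and 0.022 m and y of upper_bar in the frame of lower_hook between -0.007 and 0.007 m and z of upper_bar in the frame of lower_hook between -0.009 and 0.006 m and contact force between lower and upper above 0.8 N and height (world z) of lower_centre above 0.06 m and angle between lower_centre's own z axis and vertical below 0.3 rad and distance between upper_eye and stand_peg below 0.03 m and contact force between lower and the fingers below 0.1 N and linear speed of lower below 0.06 m/s); the robot touches nothing.
It fails at once if the upper plaque comes off its peg (distance between upper_eye and stand_peg above 0.045 m).
It fails at once if the water tub, bowl or jar is knocked more than 4 cm from its place (distance of any of water_tub, pinch_bowl, moss_jar from where it was at the start of the episode above 0.04 m).
It also fails if it takes over 72 s, if anything falls off the work surface, if the arm or the gripper's body presses on something with over 40 N, if the wrist force passes 120 N, or if a joint passes its speed limit or range.

## Working session

There is one attempt and no reset: what is moved stays moved. The work goes in short steps, Python scripts to look and compute and a shell command to move; the robot and the scene stay as the last step left them, time stands still between calls to the robot, and variables do not carry over. Pictures are saved under pics/ and viewed, at most 13 in all, crops included, and the job is handed in when it is done.

```bash
ls; mkdir -p pics; cat > h.py <<'E'
import numpy as np,cv2
from plant import robot
def shot(n,f):
    c=robot.read_camera(n); cv2.imwrite('pics/'+f+'.png',c['color'][:,:,::-1]); np.savez('pics/'+f+'.npz',color=c['color'],K=c['intrinsics'],k1=c['k1'],T=c['pose']); return c
def load(f): return np.load('pics/'+f+'.npz')
def ray(c,u,v):
    K=c['K'] ;k=float(c['k1']);T=c['T']
    d=np.array([(u-K[0,2])/K[0,0],(v-K[1,2])/K[1,1]]);s=d.copy()
    for _ in range(20): s=d/(1+k*(s@s))
    return T[:3,3],T[:3,:3]@np.array([s[0],s[1],1])
def onz(c,u,v,z):
    o,d=ray(c,u,v); return o+d*(z-o[2])/d[2]
def proj(c,p):
    T=c['T'];q=T[:3,:3].T@(np.array(p)-T[:3,3]);s=q[:2]/q[2];s=s*(1+float(c['k1'])*(s@s));K=c['K']
    return np.array([K[0,0]*s[0]+K[0,2],K[1,1]*s[1]+K[1,2]])
def tri(c1,p1,c2,p2):
    o1,d1=ray(c1,*p1);o2,d2=ray(c2,*p2);d1/=np.linalg.norm(d1);d2/=np.linalg.norm(d2)
    t=np.linalg.lstsq(np.stack([d1,-d2],1),o2-o1,rcond=None)[0]
    a,b=o1+t[0]*d1,o2+t[1]*d2; return (a+b)/2,np.linalg.norm(a-b)
E
python3 - <<'E'
from h import *
for n in('scene','top'):
    c=shot(n,n+'0');print(c['pose'].round(3).tolist(),c['intrinsics'].tolist(),c['k1'])
s=robot.read_state();print(s['tool_pos'],s['orientation'],s['t'],s['opening'])
E
```

```text
pics
[[-0.869, -0.225, 0.44, -0.258], [-0.494, 0.398, -0.773, 1.256], [-0.001, -0.889, -0.457, 0.958], [0.0, 0.0, 0.0, 1.0]] [[468.62925631523666, 0.0, 322.64914785954846], [0.0, 468.62925631523666, 193.7638220750687], [0.0, 0.0, 1.0]] -0.020592890036818055
[[0.023, -0.994, 0.102, 0.374], [-1.0, -0.023, 0.001, -0.056], [0.001, -0.102, -0.995, 1.252], [0.0, 0.0, 0.0, 1.0]] [[366.0363582243971, 0.0, 325.6258699749478], [0.0, 366.0363582243971, 202.2105261303999], [0.0, 0.0, 1.0]] -0.021109737531694466
[0.22834248 0.55444303 0.30178328] [-6.09813285e-01 -3.08133901e+00  2.50897551e-03] 0.1 0.09283166981764027
```

View pics/scene0.png

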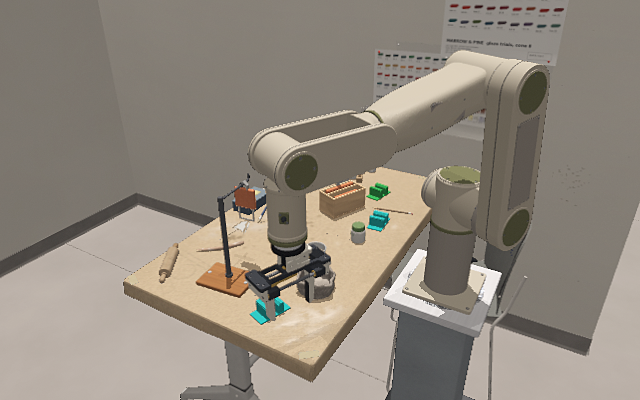

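View pics/top0.png

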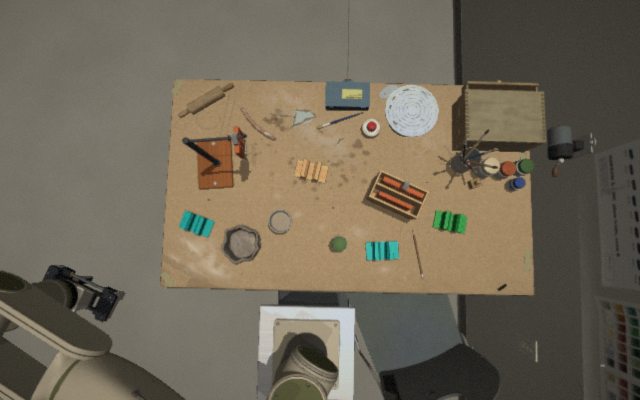

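The rest candidates in the top view are wooden (311,171), turquoise (197,223) and (382,251), and green (450,222). The wooden one matches the description. For the plaque there are two bars in the crate at (398,196), and the one with the grey hook near (405,187) is the lower plaque. The stand is at (215,163). I'll check these in one close crop.

```bash
python3 - <<'E'
from h import *
t=load('top0')['color'][:,:,::-1];s=load('scene0')['color'][:,:,::-1]
r=lambda im,x,y,w,h,W,H:cv2.resize(im[y:y+h,x:x+w],(W,H),interpolation=cv2.INTER_CUBIC)
a=np.hstack([r(t,364,165,70,56,400,320),r(t,180,120,70,56,400,320)])
b=np.hstack([r(t,285,150,50,35,400,280),r(s,310,170,60,42,400,280)])
cv2.imwrite('pics/crop0.png',np.vstack([a,b]))
E
```

```text
(no output)
```

View pics/crop0.png

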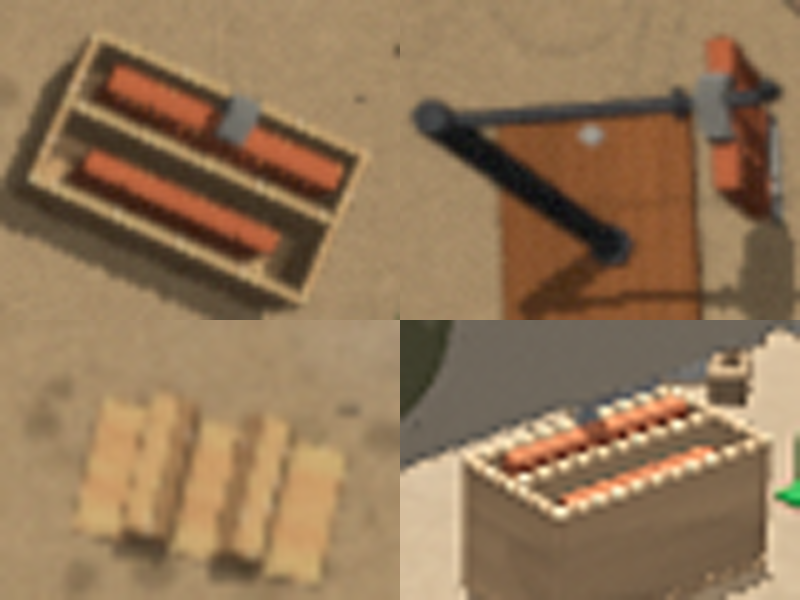

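The crop confirms three things:
- The hooked plaque is in the far compartment, with its hook at about top (405.6,185.6).
- The wooden rest has its slot running roughly vertically in the image.
- The peg runs from the post top at about (255,141) towards the right.

Next I'll turn these into positions.

```bash
cat > m.py <<'E'
from h import *
t=load('top0');s=load('scene0')
C=lambda u,v,x0,y0,k:(x0+(u+.5)/k-.5,y0+(v+.5)/k-.5)
cr=[onz(t,*C(u,v,364,165,400/70),.092)[:2] for u,v in((95,38),(368,155),(303,300),(32,180))]
cr=np.array(cr);print('crate',cr.round(4).tolist(),cr.mean(0).round(4)); 
x=(cr[0]-cr[1]+cr[3]-cr[2]);y=(cr[3]-cr[0]+cr[2]-cr[1]);print(np.degrees(np.arctan2(x[1],x[0])),np.degrees(np.arctan2(y[1],y[0]))-90,np.linalg.norm(x)/2,np.linalg.norm(y)/2)
def msk(c,box):
    h=cv2.cvtColor(np.ascontiguousarray(c['color']),cv2.COLOR_RGB2HSV).astype(int);m=((h[...,0]<12)&(h[...,1]>130)&(h[...,2]>90)).astype(np.uint8)
    k=np.zeros_like(m);x,y,w,hh=box;k[y:y+hh,x:x+w]=1;return m*k
for n,c,b in(('top',t,(364,165,70,60)),('scene',s,(310,170,60,42)),('topup',t,(228,120,25,45)),('scup',s,(225,175,45,50))):
    m=msk(c,b);cs,_=cv2.findContours(m,cv2.RETR_EXTERNAL,cv2.CHAIN_APPROX_NONE)
    for q in cs:
        if len(q)>15: print(n,cv2.minAreaRect(q),cv2.boundingRect(q))
g=onz(t,*C(238,118,364,165,400/70),.141);print('hook top',g)
R=[onz(t,*C(u,v,285,150,8),z) for u,v,z in((75,530,.0),(320,582,0),(345,455,0),(105,395,0))];print('rest',np.array(R).round(4).tolist(),np.mean(R,0))
R=[onz(t,*C(u,v,285,150,8),.041) for u,v in((152,545),(185,395),(245,555),(275,410),(177,550),(240,420))];print('ridge',np.array(R).round(4).tolist())
for u,v in((432,118),(680,103),(770,90)):print('peg',onz(t,*C(u,v,180,120,400/70),.295))
print('hookloop',onz(t,*C(715,107,180,120,400/70),.305))
for u,v in((775,125),(775,205)): print('bar',onz(t,*C(u,v,180,120,400/70),.16))
print('foot',onz(t,*C(497,125,180,120,400/70),.014),onz(t,*C(690,125,180,120,400/70),.014))
a=cv2.resize(s['color'][165:235,205:285,::-1],(640,560),interpolation=cv2.INTER_CUBIC)
cv2.imwrite('pics/crop1.png',a)
E
python3 m.py
```

```text
crate [[0.5972, -0.2282], [0.5345, -0.3819], [0.4523, -0.3452], [0.5159, -0.1936]] [ 0.525  -0.2872]
67.50588997419614 66.445288219048 0.16521359270295463 0.08920793944415266
top ((395.14990234375, 199.67286682128906), (36.741371154785156, 4.961978435516357), 24.623563766479492) (378, 191, 35, 19)
top ((414.9451904296875, 192.52053833007812), (17.545244216918945, 6.455325603485107), 24.443954467773438) (406, 187, 18, 11)
top ((392.0000305175781, 182.50001525878906), (20.124608993530273, 7.155416965484619), 26.56505012512207) (383, 176, 20, 13)
scene ((344.8832092285156, 192.67881774902344), (1.1961005926132202, 23.40939712524414), 70.01689910888672) (334, 189, 23, 9)
scene ((338.5, 187.0), (3.4785051345825195, 28.776723861694336), 71.56504821777344) (325, 182, 28, 11)
topup ((239.0, 146.0), (14.0, 8.0), 90.0) (235, 139, 9, 15)
topup ((236.67567443847656, 131.05406188964844), (8.877545356750488, 5.260767459869385), 80.53767395019531) (234, 127, 7, 9)
scup ((245.0, 197.5), (20.0, 21.0), 0.0) (235, 187, 21, 22)
hook top [ 0.54604964 -0.29822221  0.141     ]
rest [[0.4531, 0.0525, 0.0], [0.4333, -0.0529, 0.0], [0.488, -0.0623, 0.0], [0.5115, 0.0415, 0.0]] [ 0.47146468 -0.00530044  0.        ]
ridge [[0.445, 0.0169, 0.041], [0.5078, 0.005, 0.041], [0.4418, -0.0217, 0.041], [0.5024, -0.0326, 0.041], [0.4432, 0.0065, 0.041], [0.4979, -0.0182, 0.041]]
peg [0.63447911 0.13725063 0.295     ]
peg [0.64432238 0.02122344 0.295     ]
peg [ 0.651557   -0.02079634  0.295     ]
hookloop [0.63996935 0.00412048 0.305     ]
bar [ 0.67164529 -0.01895928  0.16      ]
bar [ 0.62808093 -0.02011186  0.16      ]
foot [0.70761244 0.15448044 0.014     ] [0.71028759 0.03752424 0.014     ]
```

View pics/crop1.png

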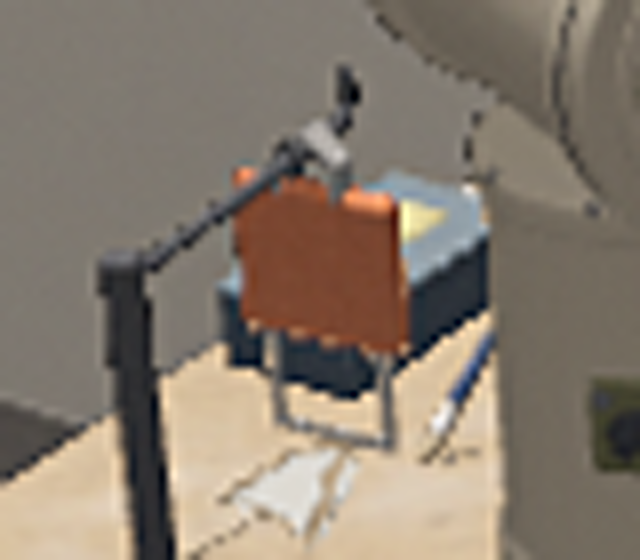

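The view shows the upper plaque hanging on the peg, with its loop bar running from scene (239.8,217.8) to (253.8,220.4). My crop offsets for the stand and rest were wrong, so I'll recompute them.

```bash
python3 - <<'E'
from h import *
t=load('top0');s=load('scene0')
C=lambda u,v,x0,y0,k:(x0+(u+.5)/k-.5,y0+(v+.5)/k-.5)
A=lambda u,v,z:onz(t,*C(u-400,v,180,120,400/70),z)
R=[onz(t,*C(u,v-320,285,150,8),0) for u,v in((75,530),(320,582),(345,455),(105,395))];print('rest',np.array(R).round(4).tolist(),np.mean(R,0))
for u,v in((152,545),(185,395),(245,555),(275,410)):print('ridge',onz(t,*C(u,v-320,285,150,8),.041))
for p in((432,118,.307),(445,117,.295),(680,103,.295),(770,90,.317)):print('peg',A(*p))
print('bar',A(775,125,.16),A(775,205,.16))
print('foot',A(497,125,.014),A(690,125,.014))
b=[onz(s,*C(u,v,205,165,8),.16) for u,v in((278,422),(390,443))];print('bar scene',b,np.mean(b,0))
print('plq bottom',[onz(s,*C(u,v,205,165,8),.207) for u,v in((248,322),(405,352))])
print('eye sc',onz(s,*C(325,140,205,165,8),.305))
print('hook in scene crop predicted', [((proj(s,p)-[310,170])*400/60+[400,320]).round(1).tolist() for p in ((.546,-.298,.141),(.546,-.298,.1))])
# end of crate orientation hyp: plaque centre line
o=[onz(t,*p,.096) for p in((392,182.5),(414.9,192.5))];print('plq',o)
a=cv2.resize(s['color'][172:200,318:362,::-1],(792,504),interpolation=cv2.INTER_CUBIC)
cv2.imwrite('pics/crop2.png',a)
E
```

```text
rest [[0.5918, 0.057, 0.0], [0.5715, -0.0496, 0.0], [0.6275, -0.0592, 0.0], [0.6516, 0.0459, 0.0]] [ 0.61061332 -0.00146807  0.        ]
ridge [0.57904569 0.02085339 0.041     ]
ridge [0.64328919 0.00886564 0.041     ]
ridge [ 0.57572245 -0.01818868  0.041     ]
ridge [ 0.6377533  -0.02917934  0.041     ]
peg [0.6271967  0.32072366 0.307     ]
peg [0.63102545 0.3194021  0.295     ]
peg [0.64011297 0.2090224  0.295     ]
peg [0.64099959 0.16186294 0.317     ]
bar [0.66676717 0.1949115  0.16      ] [0.62318924 0.1928523  0.16      ]
foot [0.70230004 0.39766745 0.014     ] [0.70482494 0.28014753 0.014     ]
bar scene [array([0.66899768, 0.1987556 , 0.16      ]), array([0.61692   , 0.18942295, 0.16      ])] [0.64295884 0.19408927 0.16      ]
plq bottom [array([0.67808163, 0.20116231, 0.207     ]), array([0.6050784 , 0.18956539, 0.207     ])]
eye sc [0.62625875 0.20351263 0.305     ]
hook in scene crop predicted [[597.1, 359.8], [596.0, 419.4]]
plq [array([ 0.56085983, -0.26562497,  0.096     ]), array([ 0.5303738 , -0.33891189,  0.096     ])]
```

View pics/crop2.png

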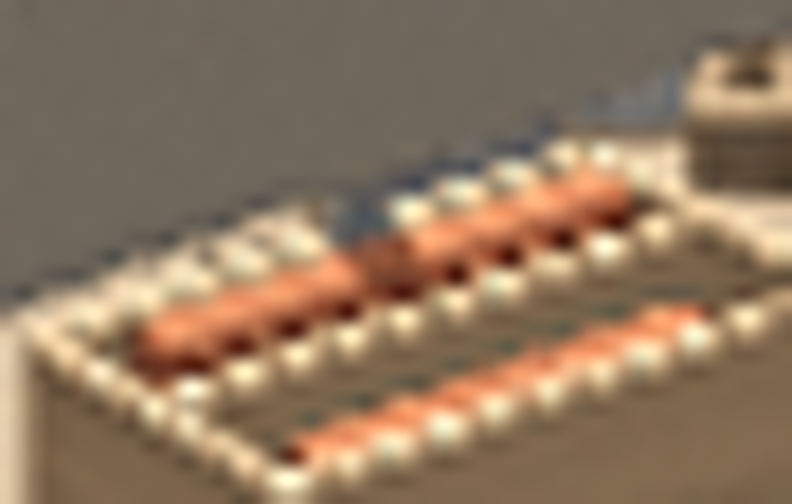

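The near side of the plaque under the hook is open, so the shank is on the far side and the plaque axes match the crate's, at a yaw of about 67°. The hook is at about (0.546,-0.298). I'll hover above it first, then look.

```bash
cat >> h.py <<'E'
def where():
    s=robot.read_state();R=cv2.Rodrigues(np.array(s['orientation'],float))[0];return s,np.array(s['tool_pos']),R
def need(p,yaw=None):
    """shift in tool axes to TCP target p, after turning so tool y has world yaw (deg)"""
    s,P,R=where();y0=np.degrees(np.arctan2(R[1,1],R[0,1]));tilt=np.degrees(np.arccos(-R[2,2]))
    print('t',round(s['t'],2),'tcp',P.round(4),'yawy',round(y0,2),'tilt',round(tilt,2),'F',np.round(s['force'],1),'open',round(s['opening'],4),'q6',round(s['q'][5],2))
    print('shift (cur axes)',(R.T@(np.array(p)-P)).round(4),end=' ')
    if yaw is not None:
        d=(yaw-y0+180)%360-180;a=-np.radians(d);Rz=cv2.Rodrigues(np.array([0,0,a]))[0]
        print('turn',round(-d,2),'shift after turn',((R@Rz).T@(np.array(p)-P)).round(4),end='')
    print()
E
python3 -m jog '1 -.0258 -.0278 0 0;1 -.0258 -.0278 0 0;1 -.0258 -.0278 0 0;1 -.0258 -.0278 0 0;1 -.0258 -.0278 0 0;1 -.0258 -.0278 0 0;1 -.0258 -.0278 0 0;1 -.0258 -.0278 0 0;1 -.0258 -.0278 0 0;1 -.0258 -.0278 0 0' 40
python3 -m jog '1 -.0258 -.0278 0 0;1 -.0258 -.0278 0 0;1 -.0258 -.0278 0 0;1 -.0258 -.0278 0 0;1 -.0258 -.0278 0 0;1 -.0258 -.0278 0 0;1 -.0258 -.0278 0 0;1 -.0258 -.0278 0 0;1 -.0258 -.0278 0 0;1 -.0258 -.0278 0 0'
python3 -m jog '1 -.0258 -.0278 0 0;1 -.0258 -.0278 0 0;1 -.0258 -.0278 0 0;1 -.0258 -.0278 0 0;1 0 0 0 7;1 0 0 0 7;1 0 0 0 7;1 0 0 0 7;1 0 0 0 7;1 0 0 0 7'
python3 -m jog '1 0 0 0 7;1 0 0 0 7;1 0 0 0 7;1 0 0 0 7;1 0 0 0 7;1 0 0 0 7;1 0 0 0 6.6;1 0 0 0 0;1 0 0 0 0'
python3 - <<'E'
from h import *
need((.546,-.298,.193),-23)
t=shot('top','top1');s=shot('scene','scene1')
r=lambda c,x,y,w,h:cv2.resize(c['color'][y:y+h,x:x+w,::-1],(400,300),interpolation=cv2.INTER_CUBIC)
C=np.vstack([np.hstack([r(t,180,110,80,60),r(t,280,140,64,48)]),np.hstack([r(s,200,170,80,60),r(s,260,200,80,60)])])
cv2.imwrite('pics/crop3.png',C)
E
```

```text
t: 0.93
tool_pos: [0.3611, 0.1977, 0.3025]
orientation: [-0.609, -3.082, 0.0]
force: [0.5, -0.4, 0.5]
opening: 0.0928
gripper_force: 0.0
t: 1.77
tool_pos: [0.4939, -0.1578, 0.3023]
orientation: [-0.61, -3.081, -0.0]
force: [0.0, 0.9, -0.5]
opening: 0.0929
gripper_force: 0.0
t: 2.6
tool_pos: [0.5467, -0.298, 0.302]
orientation: [-1.681, -2.652, -0.0]
force: [-0.2, 0.8, 0.2]
opening: 0.093
gripper_force: 0.0
t: 3.35
tool_pos: [0.5467, -0.2979, 0.3022]
orientation: [-2.616, -1.739, 0.001]
force: [-0.6, 0.3, 0.1]
opening: 0.0928
gripper_force: 0.0
t 3.35 tcp [ 0.5467 -0.2979  0.3022] yawy -22.78 tilt 0.05 F [-0.6  0.3  0.1] open 0.0928 q6 -0.18
shift (cur axes) [-0.0004 -0.0005  0.1092] turn 0.22 shift after turn [-0.0004 -0.0005  0.1092]
```

View pics/crop3.png

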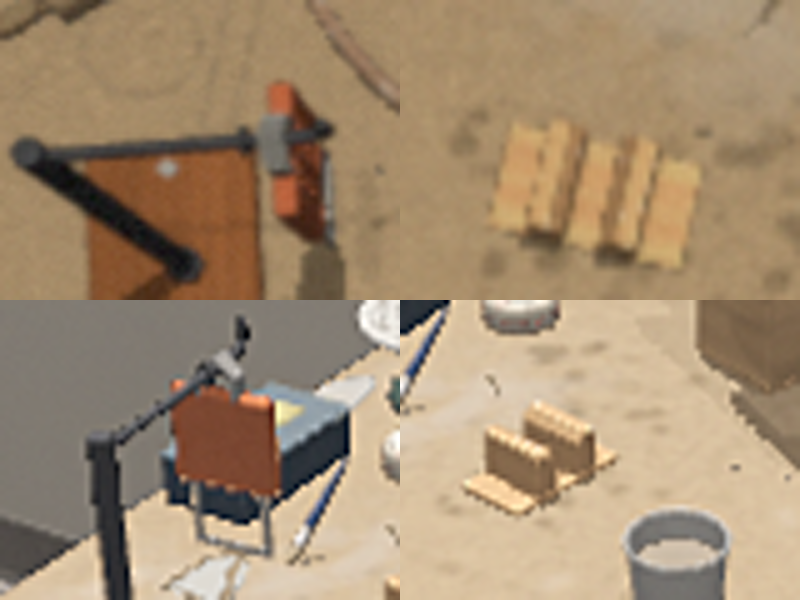

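The view shows the rest clearly as a base plate with two walls and the slot between them. The upper plaque is hanging with its loop free. Now I'll descend, grip the hook and compute the rest and bar poses.

```bash

python3 -m jog '1 0 0 .03 0;1 0 0 .03 0;1 0 0 .025 0;1 0 0 .018 0;1 0 0 .009 0;1 0 0 0 0;.6 0 0 0 0;.4 0 0 0 0;.2 0 0 0 0;0 0 0 0 0' 40
python3 -m jog '0 0 0 0 0;0 0 0 0 0;0 0 0 0 0;0 0 0 0 0;0 0 0 0 0;0 0 0 0 0'
python3 - <<'E'
from h import *
need((.546,-.298,.190),-23)
t=load('top1');s=load('scene1')
C=lambda u,v,x0,y0,k:(x0+(u+.5)/k-.5,y0+(v+.5)/k-.5)
T=lambda u,v,z:onz(t,*C(u-400,v,280,140,6.25),z)[:2].round(4)
S=lambda u,v,z:onz(s,*C(u-400,v-300,260,200,5),z)[:2].round(4)
B=np.array([T(u,v,.006) for u,v in((515,122),(490,225),(685,268),(702,162))]);print('rest top',B.tolist(),B.mean(0))
print('wallsT',[T(u,v,.041).tolist() for u,v in((553,120),(580,125),(525,228),(555,235),(630,138),(656,142),(608,245),(637,248))])
print('baseS',[S(u,v,.006).tolist() for u,v in((463,487),(529,513),(620,457))])
print('wallsS',[S(u,v,.041).tolist() for u,v in((487,427),(552,467),(526,404),(594,447))])
P=lambda u,v,z:onz(t,*C(u,v,180,110,5),z)[:2].round(4)
print('post',P(28,152,.307),'peg',P(50,152,.295),P(245,139,.295),P(322,128,.317))
print('loopbar T',P(328,165,.16),P(328,235,.16))
Q=lambda u,v,z:onz(s,*C(u,v-300,200,170,5),z)[:2].round(4)
print('barS',Q(199,538,.16),Q(270,550,.16)); print('plqbotS',Q(178,478,.207),Q(277,495,.207))
print('tri bar',)
E
```

```text
t: 4.28
tool_pos: [0.5476, -0.2985, 0.1925]
orientation: [2.617, 1.733, 0.002]
force: [0.4, 0.1, -0.0]
opening: 0.071
gripper_force: 0.0
t: 4.78
tool_pos: [0.5469, -0.298, 0.1907]
orientation: [-2.62, -1.734, 0.0]
force: [0.5, 0.3, -1.2]
opening: 0.0307
gripper_force: 0.0
t 4.78 tcp [ 0.5469 -0.298   0.1907] yawy -22.99 tilt 0.01 F [ 0.5  0.3 -1.2] open 0.0307 q6 -0.18
shift (cur axes) [-0.0003 -0.0008  0.0007] turn 0.01 shift after turn [-0.0003 -0.0008  0.0007]
rest top [[0.6497, 0.0444], [0.5916, 0.0563], [0.5701, -0.0518], [0.6296, -0.0598]] [ 0.61025  -0.002725]
wallsT [[0.6435, 0.0211], [0.6411, 0.0065], [0.5843, 0.0344], [0.5808, 0.0182], [0.6346, -0.0206], [0.6328, -0.0347], [0.5761, -0.0104], [0.5748, -0.026]]
baseS [[0.6467, 0.0505], [0.5836, 0.0557], [0.5663, -0.0443]]
wallsS [[0.6463, 0.0165], [0.5722, 0.04], [0.6396, -0.0267], [0.5603, 0.001]]
post [0.6278 0.3207] peg [0.6313 0.3136] [0.6407 0.209 ] [0.6413 0.1628]
loopbar T [0.6632 0.1948] [0.6197 0.1927]
barS [0.6692 0.198 ] [0.6174 0.1871]
plqbotS [0.6774 0.2039] [0.6055 0.1901]
tri bar
```

```bash

python3 -m jog '0 0 0 0 0;0 0 0 0 0;0 0 0 0 0;0 0 0 0 0;0 0 0 0 0;0 0 0 0 0;0 0 0 -.004 0;0 0 0 -.008 0;0 0 0 -.014 0;0 0 0 -.014 0' 40
python3 -m jog '0 0 0 -.018 0;0 0 0 -.018 0;0 0 0 -.018 0;0 0 0 -.018 0;0 0 0 -.01 0;0 0 0 -.004 0;0 0 0 0 3;0 0 0 0 5;0 0 0 0 7;0 0 0 0 7'
python3 -m jog '0 0 0 0 7;0 0 0 0 7;0 0 0 0 7;0 0 0 0 7;0 0 0 0 7;0 0 0 0 7;0 0 0 0 6;0 0 0 0 5;0 0 0 0 3;0 0 0 0 0'
python3 - <<'E'
from h import *
need((.609,-.001,.33),-101)
E
```

```text
t: 5.62
tool_pos: [0.5467, -0.2979, 0.2318]
orientation: [-2.619, -1.734, 0.0]
force: [0.3, 0.7, -2.6]
opening: 0.0238
gripper_force: 39.9
t: 6.45
tool_pos: [0.5467, -0.2978, 0.3162]
orientation: [-2.905, -1.194, 0.001]
force: [0.1, 0.5, -2.1]
opening: 0.0239
gripper_force: 39.9
t: 7.28
tool_pos: [0.5467, -0.2979, 0.3162]
orientation: [-3.126, 0.305, 0.001]
force: [-0.5, -0.3, -2.4]
opening: 0.0241
gripper_force: 39.9
t 7.28 tcp [ 0.5467 -0.2979  0.3162] yawy -101.14 tilt 0.06 F [-0.5 -0.3 -2.4] open 0.0241 q6 1.18
shift (cur axes) [ 0.0038 -0.3033 -0.0137] turn -0.14 shift after turn [ 0.0045 -0.3033 -0.0137]
```

```bash

python3 -m jog '0 0 -.01 0 0;0 0 -.02 0 0;0 0 -.03 0 0;0 .002 -.035 0 0;0 .002 -.035 0 0;0 0 -.035 0 0;0 0 -.035 0 0;0 0 -.035 0 0;0 0 -.03 0 0;0 0 -.02 0 0'
python3 -m jog '0 0 -.012 0 0;0 0 -.006 0 0;0 0 0 .015 0;0 0 0 .02 0;0 0 0 .015 0;0 0 0 .005 0;0 0 0 0 0;0 0 0 0 0;0 0 0 0 0;0 0 0 0 0'
python3 - <<'E'
from h import *
need((.609,-.001,.20),-101)
t=shot('top','top2');s=shot('scene','scene2')
for d in(0,):
  for x in(-.03,.03): 
    a=np.radians(-11);p=np.array([.609,-.001,0])+[x*np.cos(a),x*np.sin(a),0]; print(proj(s,p+[0,0,.041]),proj(t,p+[0,0,.041]))
r=lambda c,x,y,w,h:cv2.resize(c['color'][y:y+h,x:x+w,::-1],(400,400),interpolation=cv2.INTER_CUBIC)
cv2.imwrite('pics/crop4.png',np.hstack([r(t,280,140,64,64),r(s,250,180,80,80)]))
E
```

```text
t: 8.12
tool_pos: [0.6051, -0.0151, 0.3167]
orientation: [-3.127, 0.294, 0.0]
force: [0.5, -0.0, -2.0]
opening: 0.0236
gripper_force: 39.9
t: 8.95
tool_pos: [0.6093, -0.0016, 0.2634]
orientation: [3.127, -0.301, 0.004]
force: [0.1, -0.3, -2.2]
opening: 0.0235
gripper_force: 39.9
t 8.95 tcp [ 0.6093 -0.0016  0.2634] yawy -101.0 tilt 0.14 F [ 0.1 -0.3 -2.2] open 0.0235 q6 1.68
shift (cur axes) [-0.0005 -0.0006  0.0634] turn -0.0 shift after turn [-0.0005 -0.0006  0.0634]Traceback (most recent call last):
  File "<stdin>", line 6, in <module>
  File "h.py", line 14, in proj
    T=c['T'];q=T[:3,:3].T@(np.array(p)-T[:3,3]);s=q[:2]/q[2];s=s*(1+float(c['k1'])*(s@s));K=c['K']
      ~^^^^^
KeyError: 'T'
```

```bash
python3 - <<'E'
from h import *
s=load('scene2');t=load('top2')
a=np.radians(-11)
for x in(-.07,-.03,.03): 
    p=np.array([.609,-.001,0])+[x*np.cos(a),x*np.sin(a),0]; print(((proj(s,p+[0,0,.041])-[260,175])*10).round(),((proj(s,p+[0,0,.079])-[260,175])*10).round())
cv2.imwrite('pics/crop4.png',cv2.resize(s['color'][175:235,260:340,::-1],(800,600),interpolation=cv2.INTER_CUBIC))
E
```

```text
[413. 568.] [411. 479.]
[335. 531.] [332. 444.]
[222. 478.] [217. 391.]
```

View pics/crop4.png

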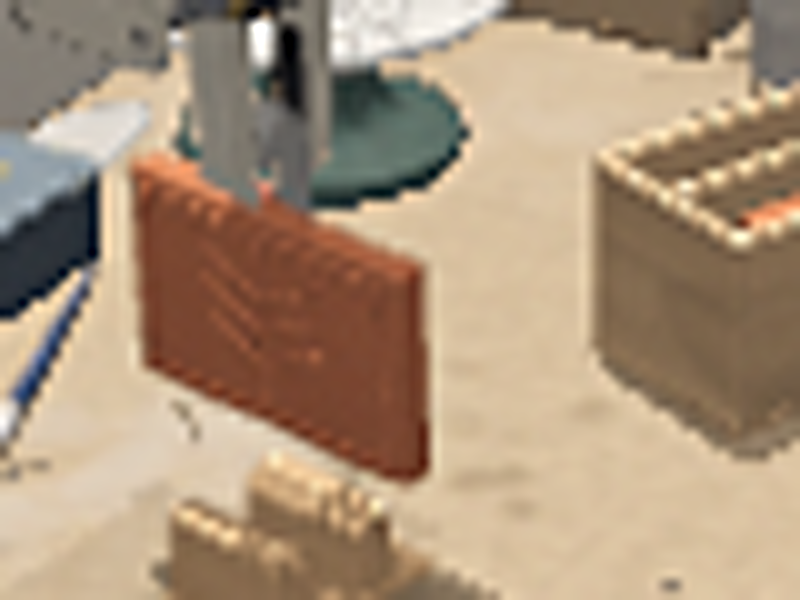

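The plaque is held upright, with its bottom near end at about (410,477), as predicted. The slot at about (222,480)–(335,530) lies right under it. I'll lower it.

```bash

python3 -m jog '0 -.0003 -.0005 .01 0;0 0 0 .012 0;0 0 0 .01 0;0 0 0 .006 0;0 0 0 .005 0;0 0 0 .005 0;0 0 0 .005 0;0 0 0 0 0'
python3 -m jog '0 0 0 .004 0;0 0 0 .004 0;0 0 0 .004 0;0 0 0 .003 0;0 0 0 0 0'
python3 -c "
from h import *
need((.609,-.001,.1915),-101)"
```

```text
t: 9.72
tool_pos: [0.6079, -0.0007, 0.2074]
orientation: [3.127, -0.301, -0.002]
force: [-0.5, 1.0, -2.4]
opening: 0.0233
gripper_force: 39.9
t: 10.13
tool_pos: [0.608, -0.0007, 0.1928]
orientation: [3.127, -0.301, -0.002]
force: [0.3, 0.6, -2.8]
opening: 0.0236
gripper_force: 39.9
t 10.13 tcp [ 0.608  -0.0007  0.1928] yawy -100.99 tilt 0.08 F [ 0.3  0.6 -2.8] open 0.0236 q6 1.68
shift (cur axes) [0.0011 0.0001 0.0013] turn 0.01 shift after turn [0.0011 0.0001 0.0013]
```

```bash

python3 -m jog '0 0 0 .001 0;0 0 0 .001 0;0 0 0 .0005 0;0 0 0 0 0;0 0 0 0 0'
python3 -c "
from h import *
need((.609,-.001,.1905),-101)"
```

```text
t: 10.55
tool_pos: [0.6084, -0.0007, 0.1913]
orientation: [-3.127, 0.301, -0.0]
force: [0.0, 0.2, -1.6]
opening: 0.0233
gripper_force: 39.9
t 10.55 tcp [ 0.6084 -0.0007  0.1913] yawy -100.99 tilt 0.01 F [ 0.   0.2 -1.6] open 0.0233 q6 1.68
shift (cur axes) [0.0006 0.0002 0.0008] turn 0.01 shift after turn [0.0006 0.0002 0.0008]
```

```bash

python3 -m jog '0 0 0 .001 0;0 0 0 0 0;.3 0 0 0 0;.4 0 0 0 0;.5 0 0 0 0;.6 0 0 0 0;.6 0 0 0 0;.6 0 0 0 0;.6 0 0 0 0;.6 0 0 0 0'
python3 -m jog '.6 0 0 -.008 0;.6 0 0 -.015 0;.6 0 0 -.02 0;.6 0 0 -.012 0;.6 -.01 0 0 0;.6 -.02 0 0 0;.6 -.02 0 0 0;.6 -.0125 0 0 0;.6 -.005 0 0 0;.6 0 0 0 0'
python3 - <<'E'
from h import *
a=np.radians(-11);c=np.array([.6085,-.0007])+(-.0675)*np.array([np.cos(a),np.sin(a)])
need((c[0],c[1],.141),-101)
s=shot('scene','scene3');s=load('scene3');t=shot('top','top3')
cv2.imwrite('pics/crop5.png',cv2.resize(s['color'][165:240,250:350,::-1],(800,600),interpolation=cv2.INTER_CUBIC))
for x in(-.07,.07): 
    p=np.array([.6085,-.0007,0])+[x*np.cos(a),x*np.sin(a),0]; print([((proj(s,p+[0,0,z])-[250,165])*8).round() for z in(.096,.006)])
E
```

```text
t: 11.38
tool_pos: [0.6084, -0.0008, 0.1903]
orientation: [3.127, -0.301, 0.0]
force: [-0.2, 0.1, 0.3]
opening: 0.0557
gripper_force: 0.0
t: 12.22
tool_pos: [0.5417, 0.0123, 0.2459]
orientation: [-3.127, 0.3, -0.001]
force: [0.5, 0.4, 0.7]
opening: 0.0557
gripper_force: 0.0
t 12.22 tcp [0.5417 0.0123 0.2459] yawy -100.97 tilt 0.05 F [0.5 0.4 0.7] open 0.0557 q6 1.69
shift (cur axes) [0.0004 0.     0.1049] turn 0.03 shift after turn [0.0004 0.     0.1049]
[array([409., 432.]), array([413., 599.])]
[array([194., 336.]), array([203., 497.])]
```

View pics/crop5.png

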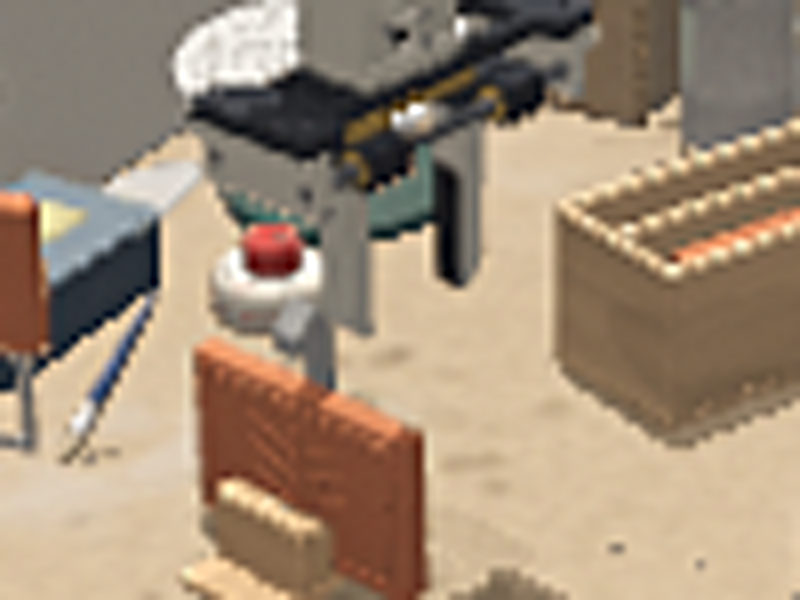

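The plaque stands in the slot, released, with its near end top at (410,432) as predicted and the shank on the far side. I'll go down to its side edge, grip it, and refine the yaw of the bar.

```bash

python3 -m jog '.6 0 0 .015 0;.6 0 0 .025 0;.6 0 0 .025 0;.6 0 0 .02 0;.6 0 0 .012 0;.6 0 0 .008 0;.5 0 0 0 0;.4 0 0 0 0;.3 0 0 0 0;.2 0 0 0 0' 60
python3 -m jog '.2 0 0 0 0;.15 0 0 0 0;.1 0 0 0 0;.1 0 0 0 0;0 0 0 0 0;0 0 0 0 0;0 0 0 0 0;0 0 0 0 0'
python3 - <<'E'
from h import *
need((.542,.012,.141),-101)
for n,z in(('scene1',.207),('scene3',.207)):
  c=load(n);h=cv2.cvtColor(c['color'],cv2.COLOR_RGB2HSV).astype(int)
  m=((h[...,0]<12)&(h[...,1]>130)&(h[...,2]>70));m[:180]=0;m[212:]=0;m[:,:228]=0;m[:,258:]=0
  cols=[u for u in range(228,258) if m[:,u].sum()>8];b=[np.where(m[:,u])[0].max()+.5 for u in cols]
  print(n,cols[0],cols[-1],b); cols,b=cols[2:-2],b[2:-2]
  k=np.polyfit(cols,b,1);P=[onz(c,u,np.polyval(k,u),z) for u in(cols[0],cols[-1])];d=P[0]-P[1];print(P,np.degrees(np.arctan2(d[1],d[0])))
  g=cv2.cvtColor(c['color'],cv2.COLOR_RGB2GRAY).astype(int)
  print(g[210:224,236:260])
E
```

```text
t: 13.15
tool_pos: [0.5432, 0.012, 0.1419]
orientation: [-3.127, 0.301, -0.004]
force: [0.1, -0.8, 0.5]
opening: 0.0339
gripper_force: 0.0
t: 13.82
tool_pos: [0.5425, 0.012, 0.1409]
orientation: [3.127, -0.301, 0.001]
force: [-1.8, -0.3, 6.3]
opening: 0.0157
gripper_force: 60.0
t 13.82 tcp [0.5425 0.012  0.1409] yawy -100.99 tilt 0.05 F [-1.8 -0.3  6.3] open 0.0157 q6 1.69
shift (cur axes) [-0.0005  0.0001 -0.0001] turn 0.01 shift after turn [-0.0005  0.0001 -0.0001]
scene1 235 254 [np.float64(204.5), np.float64(204.5), np.float64(204.5), np.float64(205.5), np.float64(205.5), np.float64(205.5), np.float64(205.5), np.float64(205.5), np.float64(206.5), np.float64(206.5), np.float64(206.5), np.float64(206.5), np.float64(207.5), np.float64(207.5), np.float64(207.5), np.float64(207.5), np.float64(208.5), np.float64(208.5), np.float64(208.5), np.float64(208.5)]
[array([0.67409381, 0.19851805, 0.207     ]), array([0.61508916, 0.1936549 , 0.207     ])] 4.711656765348309
[[ 29  24 166 125  59  46  51  52  54  52  50  51  62  48  40  76  99 132
   56  13 184 196 207 200]
 [204 103  79  96  59 
[... 2510 characters left out ...]
99 209 137 104 134 195 170 199 204 205 203 204 203 200 206 166  96
  146 200 199 198 202 241]
 [197 199 202 175 168 121 137 106 132 142 148 199 205 205 210 215 169  96
  137 199 202 201 169 221]
 [199 197 197 194 199 197 199 173 172 125 115 132 137 144 150 166 186 111
  139 203 207 197 185 187]
 [199 198 199 200 204 208 210 207 165 152 151 136 126 110 112 100 127  89
  139 204 207 194 200 158]
 [200 200 204 206 175 158 177 199 194 192 212 171 149 191 200 199 174 139
  166 202 204 196 156 104]
 [204 205 205 185 144 205 216 219 222 224 206 171 197 181 202 208 205 200
  200 204 205 157 106 186]
 [209 172 190 171 205 224 223 222 226 204 175 177 219 211 205 203 205 207
  206 207 211 200 196 208]]
```

The grip holds and the bar yaw is about 4.7°, which agrees with the stand. Lifting now.

```bash

python3 -m jog '0 0 0 -.002 0;0 0 0 -.004 0;0 0 0 -.007 0;0 0 0 -.01 0;0 0 0 -.01 0;0 0 0 -.01 0;0 0 0 -.007 0;0 0 0 -.004 0;0 0 0 -.001 0;0 0 0 0 0' 60
python3 -m jog '0 0 0 0 -2;0 0 0 0 -4;0 0 0 0 -4;0 0 0 0 -4;0 0 0 0 -2;0 0 0 0 0;0 0 0 0 0'
python3 - <<'E'
from h import *
need((.5684,.1264,.196),-85)
s=shot('scene','scene4')
cv2.imwrite('pics/crop6.png',cv2.resize(s['color'][145:235,230:350,::-1],(800,600),interpolation=cv2.INTER_CUBIC))
s=load('scene4');_,P,R=where();u=np.array([R[0,0],R[1,0],0])
for a in(-.0028,.1372): 
    print([((proj(s,P+a*u+[0,0,z])-[230,145])*6.667).round() for z in(-.045,-.135)])
E
```

```text
t: 14.65
tool_pos: [0.5423, 0.0121, 0.1957]
orientation: [-3.127, 0.301, -0.001]
force: [0.2, 0.2, -2.0]
opening: 0.0153
gripper_force: 60.0
t: 15.23
tool_pos: [0.5418, 0.0121, 0.1946]
orientation: [-3.139, -0.135, 0.002]
force: [-0.1, 0.4, -2.8]
opening: 0.0157
gripper_force: 60.0
t 15.23 tcp [0.5418 0.0121 0.1946] yawy -85.07 tilt 0.07 F [-0.1  0.4 -2.8] open 0.0157 q6 1.41
shift (cur axes) [ 0.0364 -0.1116 -0.0015] turn -0.07 shift after turn [ 0.0365 -0.1115 -0.0015]
[array([474., 407.]), array([477., 550.])]
[array([249., 356.]), array([258., 496.])]
```

View pics/crop6.png

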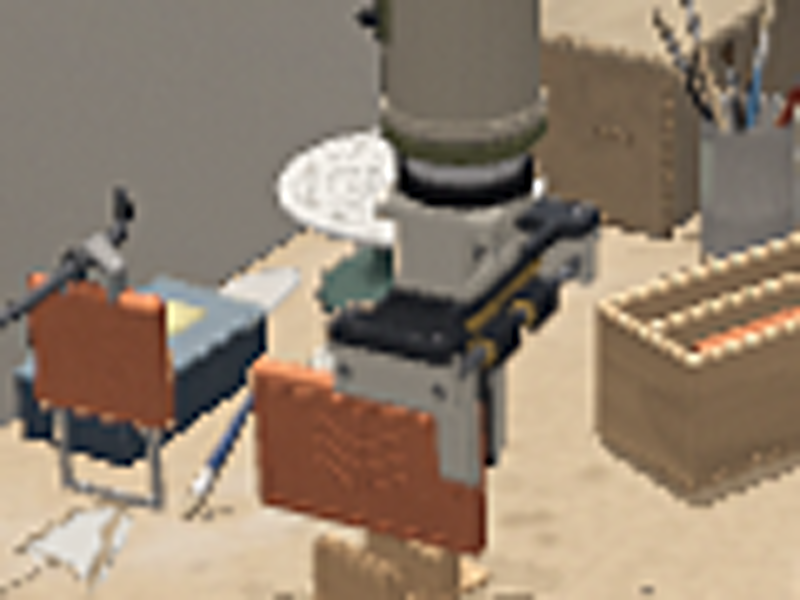

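The plaque is gripped at its edge, level, with its far bottom corner at (262,503) against (258,496) predicted, about 2 mm of sag. I'll move to the pre-threading place.

```bash

python3 -m jog '0 0 -.005 0 0;0 0 -.012 0 0;0 0 -.018 0 0;0 0 -.02 0 0;0 0 -.02 -.001 0;0 0 -.018 -.0005 0;0 0 -.012 0 0;0 0 -.0065 0 0;0 .003 0 0 0;0 .006 0 0 0'
python3 -m jog '0 .008 0 0 0;0 .008 0 0 0;0 .006 0 0 0;0 .0035 0 0 0;0 .002 0 0 0;0 0 0 0 0;0 0 0 0 0'
python3 - <<'E'
from h import *
need((.5684,.1264,.196),-85)
s=shot('scene','scene5');t=shot('top','top5')
r=lambda c,x,y,w,h:cv2.resize(c['color'][y:y+h,x:x+w,::-1],(w*5,h*5),interpolation=cv2.INTER_CUBIC)
cv2.imwrite('pics/crop7.png',np.hstack([r(s,215,140,100,100),r(t,215,100,60,100)]))
s=load('scene5');t=load('top5');_,P,R=where();u=np.array([R[0,0],R[1,0],0])
S=P+.0672*u-[0,0,.010]
for p in(S,S+[0,0,.010],(.642,.193,.16)):print('scene',((proj(s,p)-[215,140])*5).round(),'top',((proj(t,p)-[215,100])*5+[500,0]).round())
E
```

```text
t: 16.12
tool_pos: [0.5412, 0.1241, 0.1966]
orientation: [3.138, 0.138, -0.001]
force: [-0.1, -0.4, -1.9]
opening: 0.0157
gripper_force: 60.0
t: 16.7
tool_pos: [0.5687, 0.1262, 0.1965]
orientation: [3.139, 0.137, -0.001]
force: [0.1, 0.3, -2.3]
opening: 0.0157
gripper_force: 60.0
t 16.7 tcp [0.5687 0.1262 0.1965] yawy -85.01 tilt 0.03 F [ 0.1  0.3 -2.3] open 0.0157 q6 1.61
shift (cur axes) [-0.0003 -0.0002  0.0005] turn -0.01 shift after turn [-0.0003 -0.0002  0.0005]
scene [218. 323.] top [744. 249.]
scene [217. 310.] top [741. 245.]
scene [159. 393.] top [652. 247.]
```

View pics/crop7.png

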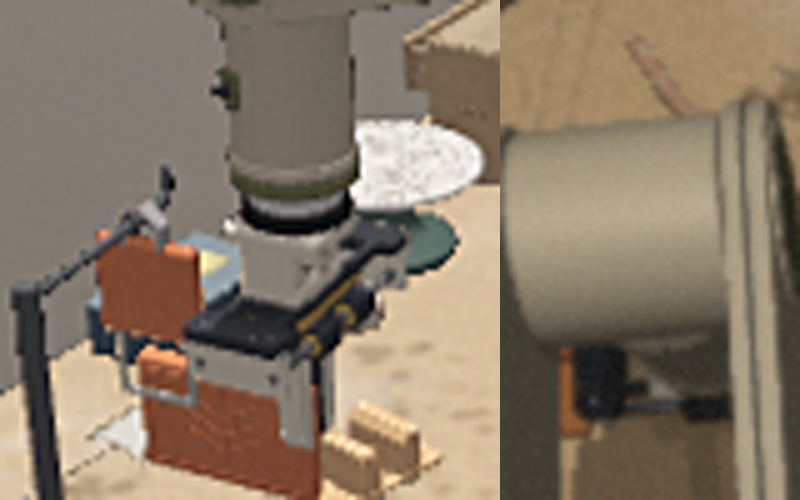

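The gripper is in place at the pre-thread pose. The bar is at about (125,385)–(195,400), matching my predicted middle at (159,393). The gripper body hides the hook, so I'll check the plaque's far corner numerically and then thread in stages, watching for any motion of the upper plaque.

```bash
cat > chk.py <<'E'
from h import *
import sys
def up(c):
  h=cv2.cvtColor(np.ascontiguousarray(c['color']),cv2.COLOR_RGB2HSV).astype(int)
  m=((h[...,0]<12)&(h[...,1]>130)&(h[...,2]>70));m[:184]=0;m[206:]=0;m[:,:228]=0;m[:,258:]=0
  return [np.where(m[r])[0].min() if m[r].any() else None for r in range(188,204,2)],[np.where(m[r])[0].max() if m[r].any() else None for r in range(188,204,2)]
need((.5684,.1264,.196),-85)
print('ref',up(load('scene3')))
if len(sys.argv)>1: print('now',up(shot('scene',sys.argv[1])))
E
python3 - <<'E'
from h import *
s=load('scene5');_,P,R=where();u=np.array([R[0,0],R[1,0],0]);v=np.array([-u[1],u[0],0])
for a in(.1372,):
  for b in(-.008,.008): print([((proj(s,P+a*u+b*v+[0,0,z])-[215,140])*5).round() for z in(-.045,-.135)])
E
python3 -m jog '0 0 -.003 0 0;0 0 -.005 0 0;0 0 -.006 0 0;0 0 -.006 0 0;0 0 -.006 0 0;0 0 -.005 0 0;0 0 -.004 0 0;0 0 0 0 0'
python3 chk.py scene6
```

```text
[array([142., 342.]), array([152., 450.])]
[array([130., 352.]), array([140., 461.])]
t: 17.47
tool_pos: [0.5656, 0.1622, 0.1967]
orientation: [-3.138, -0.139, -0.0]
force: [-0.4, -0.2, -2.9]
opening: 0.0158
gripper_force: 60.0
t 17.47 tcp [0.5656 0.1622 0.1967] yawy -84.94 tilt 0.01 F [-0.4 -0.2 -2.9] open 0.0158 q6 1.67
shift (cur axes) [-0.0003  0.036   0.0007] turn 0.06 shift after turn [-0.0003  0.036   0.0007]
ref ([np.int64(241), np.int64(236), np.int64(235), np.int64(235), np.int64(235), np.int64(236), np.int64(236), np.int64(235)], [np.int64(249), np.int64(253), np.int64(254), np.int64(254), np.int64(254), np.int64(254), np.int64(254), np.int64(255)])
now ([np.int64(241), np.int64(236), np.int64(235), np.int64(235), np.int64(235), np.int64(236), np.int64(236), np.int64(235)], [np.int64(249), np.int64(252), np.int64(252), np.int64(254), np.int64(254), np.int64(254), np.int64(254), np.int64(255)])
```

Upper plaque has not moved. The far edge looks a little short of prediction, so I'll measure it properly before the hook enters between the legs.

```bash
python3 - <<'E'
from h import *
def edges(n,P,yaw,r0,r1,c0,c1):
  c=load(n);h=cv2.cvtColor(c['color'],cv2.COLOR_RGB2HSV).astype(int)
  m=((h[...,0]<12)&(h[...,1]>130)&(h[...,2]>60));m[:r0]=0;m[r1:]=0;m[:,:c0]=0;m[:,c1:]=0
  a=np.radians(yaw);u=np.array([np.cos(a),np.sin(a),0]);v=np.array([-u[1],u[0],0])
  pr=lambda x,y,z:proj(c,np.array(P)+x*u+y*v+[0,0,z]).round(1)
  print(n,'rows',r0,r1,'L',[(r,int(np.where(m[r])[0].min())) for r in range(r0+1,r1,3) if m[r].any()],'R',[(r,int(np.where(m[r])[0].max())) for r in range(r0+1,r1,3) if m[r].any()])
  print(' bottom',[(q,int(np.where(m[:,q])[0].max())) for q in range(c0+2,c1,6) if m[:,q].any()])
  print(' pred far +y T,B',pr(.1372,.008,-.045),pr(.1372,.008,-.135),'near +y',pr(-.0028,.008,-.045),pr(-.0028,.008,-.135),'near -y',pr(-.0028,-.008,-.045),pr(-.0028,-.008,-.135))
edges('scene3',[.5425,.0121,.141],-11,206,240,274,306)
edges('scene4',[.5418,.0121,.1946],5,199,230,266,306)
edges('scene5',[.5687,.1262,.1965],5,220,240,238,284)
E
```

```text
scene3 rows 206 240 L [(210, 275), (213, 275), (216, 275), (219, 275), (222, 276), (225, 276), (228, 287), (231, 292), (234, 292), (237, 294)] R [(210, 282), (213, 289), (216, 296), (219, 302), (222, 302), (225, 302), (228, 302), (231, 302), (234, 302), (237, 302)]
 bottom [(276, 227), (282, 225), (288, 228), (294, 237), (300, 239)]
 pred far +y T,B [272.7 207.7] [273.9 228. ] near +y [299.6 219.8] [300.2 240.8] near -y [302.6 218.2] [303.1 239. ]
scene4 rows 199 230 L [(200, 268), (203, 268), (206, 268), (209, 269), (212, 269), (215, 269), (218, 269), (221, 274), (224, 285), (227, 297)] R [(200, 274), (203, 279), (206, 290), (209, 294), (212, 302), (215, 295), (218, 301), (221, 302), (224, 302), (227, 301)]
 bottom [(268, 206), (274, 221), (280, 222), (286, 224), (292, 225), (298, 227)]
 pred far +y T,B [266.2 199.4] [267.5 220.5] near +y [300. 207.] [300.6 228.6] near -y [302.1 205.1] [302.6 226.5]
scene5 rows 220 240 L [(221, 244), (224, 244), (227, 245), (230, 244), (233, 250), (236, 262), (239, 273)] R [(221, 278), (224, 278), (227, 278), (230, 278), (233, 278), (236, 278), (239, 278)]
 bottom [(246, 232), (252, 233), (258, 235), (264, 236), (270, 238), (276, 239)]
 pred far +y T,B [240.9 210.4] [243.  232.1] near +y [275.6 218.7] [276.8 240.9] near -y [277.9 216.6] [279.  238.7]
```

```bash

python3 -m jog '0 .001 0 0 0;0 .0015 0 0 0;0 0 0 0 0;0 0 0 0 0'
python3 chk.py scene7
python3 -m jog '0 0 -.002 0 0;0 0 -.003 0 0;0 0 -.003 0 0;0 0 -.003 0 0;0 0 -.001 0 0;0 0 0 0 0;0 0 0 0 0'
python3 chk.py scene8
```

```text
t: 17.85
tool_pos: [0.5684, 0.1612, 0.1967]
orientation: [3.139, 0.137, 0.0]
force: [-0.3, -0.0, -2.3]
opening: 0.0156
gripper_force: 60.0
t 17.85 tcp [0.5684 0.1612 0.1967] yawy -85.02 tilt 0.0 F [-0.3 -0.  -2.3] open 0.0156 q6 1.67
shift (cur axes) [-0.003   0.0347  0.0008] turn -0.02 shift after turn [-0.003   0.0347  0.0008]
ref ([np.int64(241), np.int64(236), np.int64(235), np.int64(235), np.int64(235), np.int64(236), np.int64(236), np.int64(235)], [np.int64(249), np.int64(253), np.int64(254), np.int64(254), np.int64(254), np.int64(254), np.int64(254), np.int64(255)])
now ([np.int64(241), np.int64(236), np.int64(235), np.int64(235), np.int64(235), np.int64(236), np.int64(236), np.int64(235)], [np.int64(249), np.int64(252), np.int64(252), np.int64(254), np.int64(254), np.int64(254), np.int64(254), np.int64(255)])
t: 18.48
tool_pos: [0.5671, 0.1736, 0.1967]
orientation: [3.138, 0.138, 0.0]
force: [-0.7, -0.1, -2.3]
opening: 0.0154
gripper_force: 60.0
t 18.48 tcp [0.5671 0.1736 0.1967] yawy -84.97 tilt 0.01 F [-0.7 -0.1 -2.3] open 0.0154 q6 1.69
shift (cur axes) [-0.0029  0.0471  0.0007] turn 0.03 shift after turn [-0.0028  0.0471  0.0007]
ref ([np.int64(241), np.int64(236), np.int64(235), np.int64(235), np.int64(235), np.int64(236), np.int64(236), np.int64(235)], [np.int64(249), np.int64(253), np.int64(254), np.int64(254), np.int64(254), np.int64(254), np.int64(254), np.int64(255)])
now ([np.int64(241), np.int64(236), np.int64(235), np.int64(235), np.int64(235), np.int64(236), np.int64(236), np.int64(235)], [np.int64(249), np.int64(250), np.int64(250), np.int64(250), np.int64(253), np.int64(254), np.int64(254), np.int64(254)])
```

Nothing has moved. I'll finish the threading.

```bash

python3 -m jog '0 0 -.002 0 0;0 0 -.003 0 0;0 0 -.003 0 0;0 0 -.003 0 0;0 0 -.0015 0 0;0 0 0 0 0;0 0 0 0 0'
python3 chk.py scene9
python3 - <<'E'
from h import *
c=load('scene9')['color'][:,:,::-1]
cv2.imwrite('pics/crop8.png',cv2.resize(c[160:240,215:295],(640,640),interpolation=cv2.INTER_CUBIC)[:600])
E
```

```text
t: 19.12
tool_pos: [0.566, 0.186, 0.1967]
orientation: [3.139, 0.138, -0.0]
force: [-0.7, 0.1, -2.4]
opening: 0.0155
gripper_force: 60.0
t 19.12 tcp [0.566  0.186  0.1967] yawy -84.97 tilt 0.0 F [-0.7  0.1 -2.4] open 0.0155 q6 1.71
shift (cur axes) [-0.0029  0.0596  0.0007] turn 0.03 shift after turn [-0.0028  0.0596  0.0007]
ref ([np.int64(241), np.int64(236), np.int64(235), np.int64(235), np.int64(235), np.int64(236), np.int64(236), np.int64(235)], [np.int64(249), np.int64(253), np.int64(254), np.int64(254), np.int64(254), np.int64(254), np.int64(254), np.int64(255)])
now ([np.int64(241), np.int64(236), np.int64(235), np.int64(235), np.int64(235), np.int64(236), np.int64(236), np.int64(235)], [np.int64(249), np.int64(250), np.int64(247), np.int64(248), np.int64(248), np.int64(251), np.int64(252), np.int64(252)])
```

View pics/crop8.png

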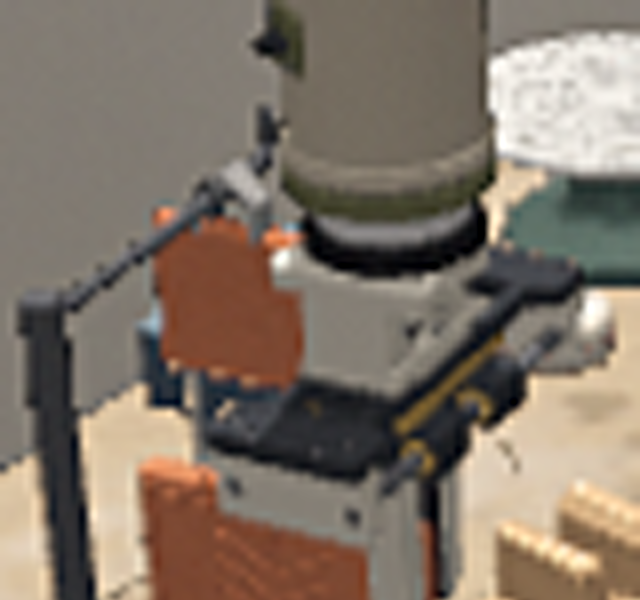

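The upper plaque is undisturbed and the gripper body hides the hook and bar. Now lowering, watching the force.

```bash

python3 -m jog '0 0 0 .002 0;0 0 0 .004 0;0 0 0 .004 0;0 0 0 .004 0;0 0 0 .003 0;0 0 0 .002 0;0 0 0 0 0;0 0 0 0 0'
python3 chk.py scene10 | grep -v ref
python3 -m jog '0 0 0 .001 0;0 0 0 .001 0;0 0 0 .001 0;0 0 0 .001 0;0 0 0 0 0;0 0 0 0 0'
```

```text
t: 19.83
tool_pos: [0.566, 0.1858, 0.1775]
orientation: [3.138, 0.137, -0.001]
force: [0.0, 0.2, -2.5]
opening: 0.0158
gripper_force: 60.0
t 19.83 tcp [0.566  0.1858 0.1775] yawy -84.99 tilt 0.02 F [ 0.   0.2 -2.5] open 0.0158 q6 1.71
shift (cur axes) [-0.0028  0.0594 -0.0185] turn 0.01 shift after turn [-0.0027  0.0594 -0.0185]
now ([np.int64(241), np.int64(236), np.int64(235), np.int64(235), np.int64(235), np.int64(236), np.int64(236), np.int64(235)], [np.int64(249), np.int64(252), np.int64(252), np.int64(252), np.int64(249), np.int64(248), np.int64(248), np.int64(252)])
t: 20.38
tool_pos: [0.566, 0.1859, 0.1736]
orientation: [3.139, 0.137, -0.0]
force: [0.7, 0.4, -2.8]
opening: 0.0155
gripper_force: 60.0
```

```bash

for i in 1; do :; done
python3 -m jog '0 0 0 .001 0;0 0 0 .001 0;0 0 0 0 0;0 0 0 0 0' | grep -E "tool_pos|force"
python3 -m jog '0 0 0 .001 0;0 0 0 .001 0;0 0 0 0 0;0 0 0 0 0' | grep -E "tool_pos|force"
python3 chk.py scene11 | grep -v ref
```

```text
tool_pos: [0.566, 0.1858, 0.1716]
force: [-0.2, 0.2, -1.9]
gripper_force: 60.0
tool_pos: [0.566, 0.1859, 0.1697]
force: [0.3, 1.3, -1.5]
gripper_force: 60.0
t 21.05 tcp [0.566  0.1859 0.1697] yawy -84.99 tilt 0.0 F [ 0.3  1.3 -1.5] open 0.0157 q6 1.71
shift (cur axes) [-0.0028  0.0594 -0.0263] turn 0.01 shift after turn [-0.0028  0.0594 -0.0263]
now ([np.int64(240), np.int64(236), np.int64(235), np.int64(235), np.int64(236), np.int64(236), np.int64(236), np.int64(235)], [np.int64(249), np.int64(250), np.int64(251), np.int64(252), np.int64(252), np.int64(249), np.int64(248), np.int64(248)])
```

```bash

python3 -m jog '0 0 0 .001 0;0 0 0 0 0;0 0 0 0 0' | grep -E "tool_pos|^force"
python3 -m jog '0 0 0 .001 0;0 0 0 0 0;0 0 0 0 0' | grep -E "tool_pos|^force"
python3 -m jog '0 0 0 0 0;0 0 0 0 0' | grep -E "tool_pos|^force"
python3 chk.py scene12 | grep -v ref
```

```text
tool_pos: [0.5665, 0.186, 0.1693]
force: [0.1, 0.5, 1.2]
tool_pos: [0.5669, 0.186, 0.1689]
force: [-0.4, 0.4, 4.7]
tool_pos: [0.5669, 0.1861, 0.1689]
force: [0.3, 0.3, 5.9]
t 21.77 tcp [0.5669 0.1861 0.1689] yawy -84.99 tilt 0.14 F [0.3 0.3 5.9] open 0.0158 q6 1.71
shift (cur axes) [-0.0037  0.0595 -0.0271] turn 0.01 shift after turn [-0.0037  0.0595 -0.0271]
now ([np.int64(241), np.int64(236), np.int64(235), np.int64(235), np.int64(235), np.int64(236), np.int64(236), np.int64(235)], [np.int64(249), np.int64(250), np.int64(250), np.int64(252), np.int64(252), np.int64(250), np.int64(248), np.int64(248)])
```

The load has moved onto the bar at the expected height, so the hook is seated. I'll relax slightly and release gently.

```bash

python3 -m jog '0 0 0 -.0015 0;0 0 0 0 0;0 0 0 0 0' 15 | grep -E "tool_pos|^force"
python3 -m jog '.2 0 0 0 0;.22 0 0 0 0;.25 0 0 0 0;.28 0 0 0 0;.32 0 0 0 0;.36 0 0 0 0;.4 0 0 0 0;.4 0 0 0 0;.4 0 0 0 0;.4 0 0 0 0'
python3 chk.py scene13
python3 - <<'E'
from h import *
c=load('scene13')['color'][:,:,::-1]
cv2.imwrite('pics/crop9.png',cv2.resize(c[160:245,210:295],(600,600),interpolation=cv2.INTER_CUBIC))
E
```

```text
tool_pos: [0.5661, 0.1858, 0.1692]
force: [0.7, 0.6, 1.7]
t: 22.9
tool_pos: [0.5661, 0.1859, 0.1693]
orientation: [-3.139, -0.137, -0.0]
force: [0.5, -0.1, -0.5]
opening: 0.0373
gripper_force: 0.0
t 22.9 tcp [0.5661 0.1859 0.1693] yawy -84.99 tilt 0.0 F [ 0.5 -0.1 -0.5] open 0.0373 q6 1.71
shift (cur axes) [-0.0029  0.0594 -0.0267] turn 0.01 shift after turn [-0.0029  0.0594 -0.0267]
ref ([np.int64(241), np.int64(236), np.int64(235), np.int64(235), np.int64(235), np.int64(236), np.int64(236), np.int64(235)], [np.int64(249), np.int64(253), np.int64(254), np.int64(254), np.int64(254), np.int64(254), np.int64(254), np.int64(255)])
now ([np.int64(240), np.int64(236), np.int64(235), np.int64(235), np.int64(235), np.int64(235), np.int64(235), np.int64(235)], [np.int64(244), np.int64(250), np.int64(251), np.int64(252), np.int64(252), np.int64(250), np.int64(248), np.int64(248)])
```

View pics/crop9.png

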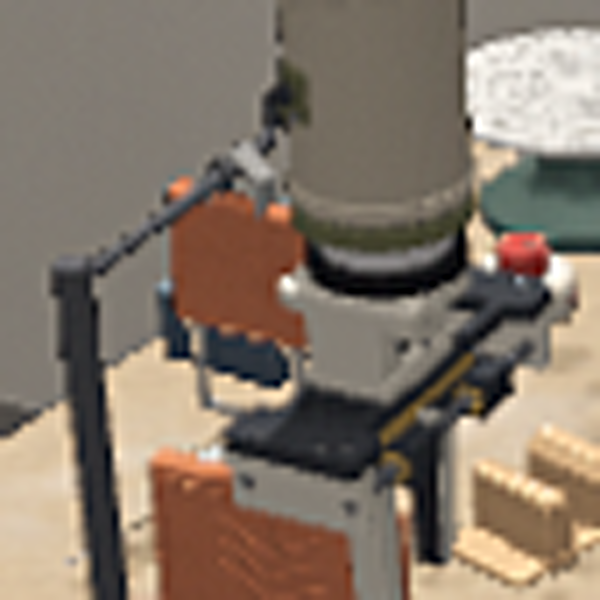

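The lower plaque is hanging with the fingers open and the upper plaque is in place. I'll withdraw towards the robot along tool −x.

```bash

python3 -m jog '.5 0 0 0 0;.5 -.003 0 0 0;.5 -.006 0 0 0;.5 -.01 0 0 0;.5 -.015 0 0 0;.5 -.02 0 0 0;.5 -.025 0 0 0;.5 -.02 0 0 0;.5 -.01 0 0 0;.5 -.005 0 0 0'
python3 -m jog '.5 0 0 0 0;.5 0 0 0 0;.5 0 0 0 0;.5 0 0 0 0;.5 0 0 0 0;.5 0 0 0 0;.5 0 0 0 0;.5 0 0 0 0;.5 0 0 0 0;.5 0 0 0 0' | head -3
python3 - <<'E'
from h import *
def ed(f):
  c=shot('scene',f);h=cv2.cvtColor(np.ascontiguousarray(c['color']),cv2.COLOR_RGB2HSV).astype(int)
  m=((h[...,0]<12)&(h[...,1]>130)&(h[...,2]>60));m[:,:225]=0;m[:,292:]=0;m[245:]=0
  print([(r,int(np.where(m[r])[0].min()),int(np.where(m[r])[0].max())) for r in(190,200,226,232,236) if m[r].any()])
ed('s14');
for i in range(6): robot.read_camera('top')
ed('s15')
for i in range(6): robot.read_camera('top')
ed('s16')
c=load('s16')['color'][:,:,::-1]
cv2.imwrite('pics/crop10.png',cv2.resize(c[160:250,205:305],(800,600),interpolation=cv2.INTER_CUBIC))
E
```

```text
t: 23.78
tool_pos: [0.4506, 0.1758, 0.1689]
orientation: [3.138, 0.138, -0.001]
force: [-0.2, 0.1, -0.4]
opening: 0.0464
gripper_force: 0.0
t: 24.62
tool_pos: [0.4525, 0.1759, 0.1692]
orientation: [3.139, 0.137, -0.0]
[(190, 236, 252), (200, 235, 254), (226, 231, 241), (232, 232, 263), (236, 232, 266)]
[(190, 236, 252), (200, 235, 254), (226, 231, 241), (232, 232, 263), (236, 232, 266)]
[(190, 236, 252), (200, 235, 254), (226, 231, 241), (232, 232, 263), (236, 232, 266)]
```

View pics/crop10.png

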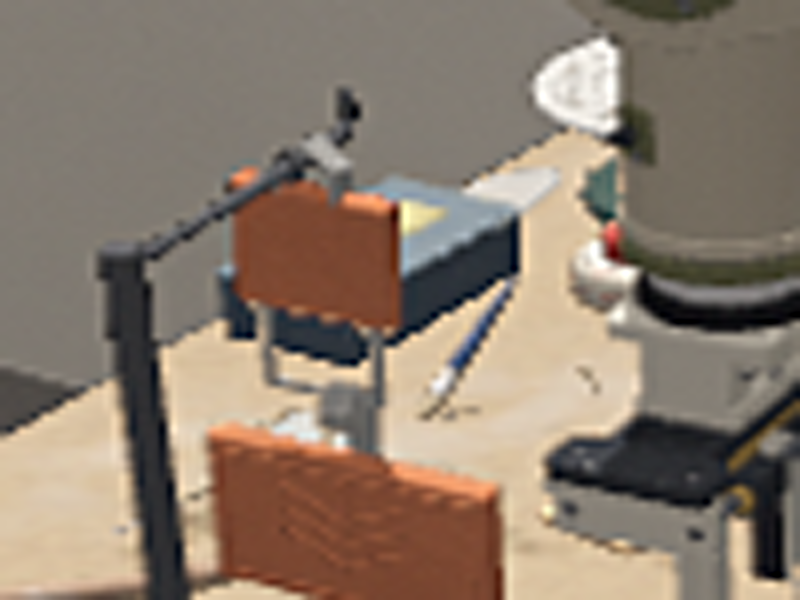

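The lower plaque hangs by its hook on the bar at (348,395), about 11 mm off the middle, and nothing moved across three looks. The gripper is clear of everything.

```bash
python3 -c "
from plant import robot
print(robot.close_job())"
```

```text
the job is handed in; nothing more can be done
None
```

I handed the job in at about 25 s: the lower plaque stood released in the wooden rest, then was hung by its hook on the upper loop's bar, and it was at rest with the upper plaque still on its peg and the gripper clear; no verdict came back.

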